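# Spray the sage tester

### The job

A customer in the candle shop wants to smell the sage room mist. Press the spray cap of the green tester canister all the way down for a moment, then let go so that it springs back up. Leave the red tester's cap unpressed and the green candle jar standing where it is.

Things in the scene. Friction and masses are not known exactly. Their poses are not given: they have to be found in the camera images.
- sage_top (a point): Centre of the flat top of the green tester's spray cap; sinks with it. The tester: an upright sage-green canister, 64 mm in diameter, with a white paper band, on an 88 mm dark disc screwed to the counter, so it cannot move. Its darker green cap, 40 mm in diameter, 24 mm tall, sits on a gold neck; its top is 176 mm above the counter when up. z is up.
- sage_cap (a joint): How far the green tester's cap is pressed, in m: 0 is up, 0.012 is fully down (12 mm straight down, then a rigid stop). A spring pushes it back up: about 2 N starts it moving and about 5 N holds it fully down.
- rose_cap (a joint): The same for the cap of the red tester: an identical canister, also screwed down, but deep red with a darker red cap. It stands near the green tester, at least 110 mm away centre to centre.
- candle: A loose candle jar: sage-green body, white band, flat gold lid; 78 mm in diameter, 86 mm tall, 0.3 to 0.65 kg, no spray cap. Origin at the centre of its underside, z up. It stands at least 110 mm from either tester, centre to centre. Beyond all three, away from the robot, is a fixed terracotta pot with a succulent, about 130 mm tall.
There are look-alikes about, which are no part of the job. What is shaped like the part that bears rose_cap but blue or purple is not meant.

How it is judged:
By the outcome, as a careful person would: the job done as asked, in the order asked, and still so for the second after the job is handed in, with the robot touching nothing.
It also fails if it takes over 24 s, if anything falls off the work surface, if the arm or the gripper's body presses on something with over 40 N, if the wrist force passes 120 N, or if a joint passes its speed limit or range.

### The arm

A 6-joint arm with a two-finger parallel gripper is mounted at the origin on the work surface. World frame = base frame: x ahead of the robot, y to its left, z up, the work surface at z = 0. Lengths are in m, angles in rad, forces in N, time in s.
With the tool pointing down it reaches from about 0.35 to 0.8 m from the base axis. Payload 7.3 kg.
Tool frame: the origin (TCP) lies between the finger pads; the fingertips stand 25 mm ahead of it and the grasp point (between the pads) lies 6 mm ahead of it (r.tip_extent is the distance from the TCP to the fingertips, in m); z points along the fingers, y is the line along which they close (so a half turn about z gives the same grasp; the last joint's range is limited). The gripper opens to 85 mm and grips with 20 to 120 N. Pads are 22 mm wide; open, the fingers measure 114 mm over their backs; the gripper's body (76 mm by 85 mm) begins 54 mm behind the grasp point. The pads swing forward as they close: fully open they stand 13 mm farther back than shut.
Start: joints at [-1.448, 0.342, 1.524, -0, 1.275, -0.146], TCP at [0.139, -0.506, 0.256] pointing down, gripper open.
Joint ranges: [-2.53, 2.53], [-0.77, 2.02], [0.04, 2.7], [-1, 4.14], [0.28, 2.66], [-3.11, 3.11]. Speed limits (rad/s): [2.57, 2.57, 3.14, 3.14, 3.14, 3.14].

### API

Orientations are given as a unit quaternion [x, y, z, w].
In Python, from workcell import r, command_gripper, optics gives the robot as it stands. The module is installed in compiled form; this text tells all that it offers. Calls block until the motion is done:
- r.reach(position, orientation): joint-space move of the TCP to a pose.
- r.move_straight(position, orientation=None, speed=0.15, max_force=None): straight line of the TCP; orientation=None keeps the orientation; speed is the mean speed in m/s. With max_force (N) it stops when the force on the tool has changed by that much, and returns True; else False.
- r.movej(angles): joint-space move.
- command_gripper(opening, force=None): finger opening in m; force is the grip in N (None keeps the last); returns when the fingers have stopped.
- r.hold(seconds).
- r.solve_ik(position, orientation): joint angles nearest the present ones, or None.
- r.read_state(): the state.
- optics.get_image(name): name is "scene" or "top" or "wrist"; returns (picture, depth): 420x560x3 uint8, red, green, blue; 420x560 float32, m along the optical axis (not along the pixel's ray), 0 where there is no reading.
- optics.camera_model(name): a dict with "K" (3x3 intrinsics, pixels), "k1" (the pictures are not rectified: a ray, as slopes to the right and down, at radius r is drawn at 1 + k1 r^2 times it, then the intrinsics apply), "R" (3x3) and "t" (3): a world point X has camera coordinates R X + t; the wrist camera has in their place "tool_from_camera" (4x4, takes a point from camera to tool coordinates, whose origin is the TCP and whose axes are the flange's). Camera axes: x right, y down, z forward; pixel columns grow to the right and rows downward; lengths in m; the calibration is good to about 2 mm. A picture is of the moment at which its call begins: read the wrist's pose just before it. camera_model takes no time and is no camera call.
A pose or a line that the arm cannot do raises r.PlanningError and nothing moves.
- r.finish_job(): hands the job in; it is judged then, once.
The state is a dict: "time_s": time; "joint_positions": joint angles; "dq": joint speeds; "tau": joint torques, N m; "eef_pos": TCP position; "eef_rot": TCP orientation; "contact_force": force on the tool from outside, world axes, zero at the start; "torque": the same for the moment, N m; "grip_width": finger opening in m; "grip_force": force on a finger pad.
Only numpy, scipy, OpenCV 4.12 (cv2) and the standard library are available. Lean on these libraries where they do the work, as an engineer would, in place of code of your own. Each camera call takes 0.05 s, during which the arm holds its last target. There are 200 camera calls.

## Working session

There is one attempt and no reset: what is moved stays moved. The work goes in short steps, each a Python script; the robot and the scene stay as the last script left them, time stands still between calls to the robot, and variables do not carry over. Pictures are saved under pics/ and viewed, at most 10 in all, crops included, and the job is handed in when it is done.

```bash
mkdir -p pics
python3 - <<'E'
from workcell import r, optics
import cv2,numpy as np
for n in ("scene","top"):
    p,d=optics.get_image(n); np.savez(f"{n}.npz",p=p,d=d)
    cv2.imwrite(f"pics/{n}1.png",p[:,:,::-1])
    m=optics.camera_model(n); print(n,m)
s=r.read_state(); print(s["time_s"],s["eef_pos"],s["eef_rot"],s["contact_force"])
E
```

```text
scene {'K': array([[397.45382452,   0.        , 275.10673071],
       [  0.        , 397.45382452, 205.8091826 ],
       [  0.        ,   0.        ,   1.        ]]), 'k1': 0.03403163331778809, 'R': array([[-0.47466002,  0.88012742,  0.00857847],
       [ 0.62489611,  0.34384334, -0.70091127],
       [-0.61984088, -0.32733391, -0.71319689]]), 't': array([ 0.28955672, -0.31009416,  1.21186619])}
top {'K': array([[524.48201854,   0.        , 287.33906336],
       [  0.        , 524.48201854, 202.84255778],
       [  0.        ,   0.        ,   1.        ]]), 'k1': -0.06872379263714953, 'R': array([[-0.02505104, -0.9996265 ,  0.01092232],
       [-0.98755447,  0.02304859, -0.15557934],
       [ 0.15526948, -0.01468381, -0.98776301]]), 't': array([0.00290112, 0.61447055, 0.97440618])}
0.1 [ 0.13940121 -0.50581225  0.25569798] [ 9.90981407e-01  1.33997613e-01 -1.31151380e-08 -7.00467821e-04] [-1.00439144  0.60915998 -0.49219011]
```

View pics/top1.png

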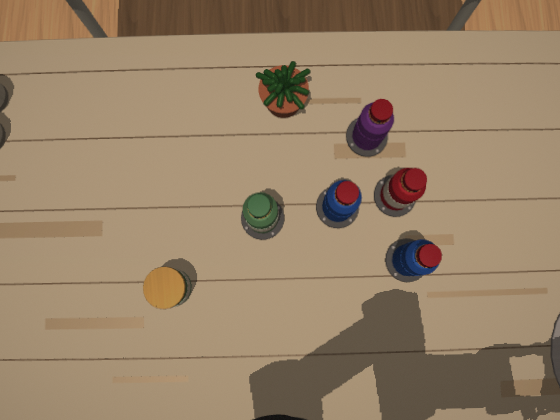

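View pics/scene1.png

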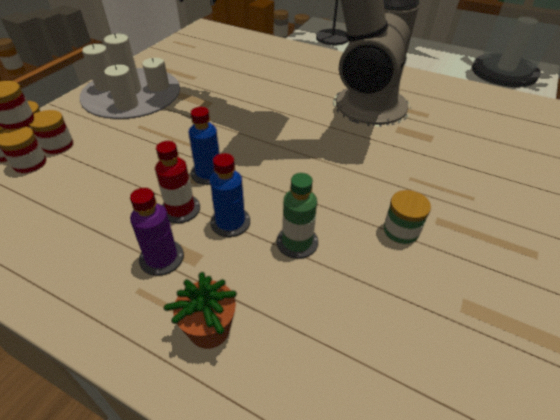

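The top view shows the green tester's cap at about (261,206), the candle's gold lid at (165,288), the red banded tester at (410,185), and blue and purple look-alikes at (342,200), (417,257) and (370,125). The plant is at (285,85). In the scene view the green tester's cap is at (301,187). The other green things are the candle at (407,217), which has a flat gold lid and no cap, and the succulent. So the canister with the green cap and white band is the one meant. Next I'll measure it in both views and confirm it in a crop.

```bash
cat > h.py <<'E'
import numpy as np,cv2
from workcell import optics
def ray(n,uv):
    m=optics.camera_model(n);K=m["K"]
    d=(np.asarray(uv,float)-K[:2,2])/K[0,0]; s=d.copy()
    for _ in range(20): s=d/(1+m["k1"]*(s**2).sum(-1,keepdims=True))
    D=np.concatenate([s,np.ones(s.shape[:-1]+(1,))],-1)
    return -m["R"].T@m["t"], D@m["R"]      # origin, direction (depth 1)
def onplane(n,uv,z):
    o,D=ray(n,uv); return o+D*((z-o[2])/D[...,2])[...,None]
E
python3 - <<'E'
from h import *
tiles=[]
for n,roi in (("top",(225,180,80,60)),("scene",(265,165,80,60))):
    f=np.load(n+".npz");p,d=f["p"],f["d"]
    hsv=cv2.cvtColor(p,cv2.COLOR_RGB2HSV)
    m=cv2.inRange(hsv,(45,60,20),(95,255,255))>0
    x,y,w,h=roi; k=np.zeros_like(m);k[y:y+h,x:x+w]=1
    v,u=np.nonzero(m&k&(d>0)); uv=np.stack([u,v],1)
    o,D=ray(n,uv); P=o+D*d[v,u][:,None]
    s=P[:,2]>0.170
    print(n,len(uv),"zmax",np.percentile(P[:,2],[50,90,99]),"n top",s.sum())
    U=uv[s].astype(np.float32); (c,r_)=cv2.minEnclosingCircle(U)
    Q=onplane(n,uv[s],0.176)
    print(" depth pts mean",P[s].mean(0),"plane-mean",Q.mean(0),"mid-extent",(Q.min(0)+Q.max(0))/2,"extent",np.ptp(Q,axis=0),"px",c)
    print(" hsv at top",np.median(hsv[v[s],u[s]],0))
    t=p[y:y+h,x:x+w].copy()
    t=cv2.resize(t,None,fx=5,fy=5,interpolation=cv2.INTER_CUBIC)
    cv2.drawMarker(t,(int((c[0]-x+.5)*5),int((c[1]-y+.5)*5)),(255,255,0),0,20,1)
    tiles.append(t)
cv2.imwrite("pics/crop.png",np.hstack(tiles)[:,:,::-1])
E
```

```text
top 918 zmax [0.13691359 0.1768766  0.17860174] n top 414
 depth pts mean [0.59205024 0.03893261 0.17558434] plane-mean [0.59198831 0.03891677 0.176     ] mid-extent [0.59176544 0.03984253 0.176     ] extent [0.03809015 0.03759545 0.        ] px (258.56329345703125, 204.7911376953125)
 hsv at top [ 57.  83. 107.]
scene 1146 zmax [0.13227827 0.17545209 0.17673183] n top 262
 depth pts mean [0.59671577 0.04402063 0.17503416] plane-mean [0.59770089 0.04443578 0.176     ] mid-extent [0.59735207 0.04468091 0.176     ] extent [4.03303303e-02 3.80230799e-02 1.11022302e-16] px (301.3235168457031, 180.85293579101562)
 hsv at top [ 62. 122.  92.]
```

View pics/crop.png

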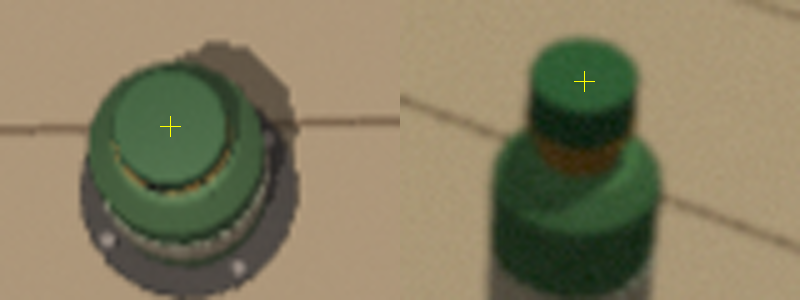

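The crop confirms it: a plain green canister with a darker green cap on a gold neck, bolted on a dark disc. The top view puts the cap centre at (0.592, 0.039) and the scene view at (0.597, 0.044), about 7 mm apart. I'll hover closed over the mean and use the wrist camera to settle it.

Run:
```python
from h import *
from workcell import r, command_gripper
from scipy.spatial.transform import Rotation as R
command_gripper(0.0)
p0=r.read_state()["eef_pos"]
r.move_straight([p0[0],p0[1],0.32],speed=0.15)
q0=R.from_quat([0.990981,0.133998,0,0])
best=min((R.from_euler('z',a)*q0 for a in np.arange(0,6.28,.262)),
  key=lambda q:(lambda j:9 if j is None else abs(j[5]))(r.solve_ik([.594,.041,.30],q.as_quat())))
np.save("q.npy",best.as_quat())
r.reach([.594,.041,.30],best.as_quat())
s=r.read_state(); p,d=optics.get_image("wrist")
print(s["time_s"],s["eef_pos"],s["joint_positions"],s["contact_force"],s["grip_width"],r.tip_extent)
cv2.imwrite("pics/wrist1.png",p[:,:,::-1])
m=optics.camera_model("wrist");K=m["K"];T=m["tool_from_camera"]
print(T)
hsv=cv2.cvtColor(p,cv2.COLOR_RGB2HSV)
v,u=np.nonzero((cv2.inRange(hsv,(45,60,20),(95,255,255))>0)&(d>0))
dd=(np.stack([u,v],1)-K[:2,2])/K[0,0];sl=dd.copy()
for _ in range(20): sl=dd/(1+m["k1"]*(sl**2).sum(1,keepdims=True))
D=np.c_[sl,np.ones(len(sl))]*d[v,u][:,None]
P=R.from_quat(s["eef_rot"]).apply(D@T[:3,:3].T+T[:3,3])+s["eef_pos"]
k=(P[:,2]>.168)&(P[:,2]<.185)&(np.hypot(P[:,0]-.594,P[:,1]-.041)<.035)
Q=P[k]; print(k.sum(),"mean",Q.mean(0),"mid",(Q.max(0)+Q.min(0))/2,"ext",np.ptp(Q,axis=0),"px",u[k].mean(),v[k].mean())
```

```text
3.9667 [0.59405209 0.04005303 0.30003697] [-6.12425634e-02  4.47309722e-01  1.24120260e+00 -2.21738202e-04
  1.45300180e+00 -6.77300588e-02] [ 0.03385944 -0.1269179   0.63680936] 0.00028597095146911506 0.025
[[-1.15726059e-04 -9.57433069e-01 -2.88655339e-01  7.38023213e-02]
 [ 9.99999656e-01 -3.48058842e-04  7.53552758e-04  7.46492512e-04]
 [-8.21945373e-04 -2.88655152e-01  9.57432780e-01 -1.17481470e-01]
 [ 0.00000000e+00  0.00000000e+00  0.00000000e+00  1.00000000e+00]]
1833 mean [0.59355778 0.04256908 0.17560506] mid [0.59308305 0.04158813 0.17314858] ext [0.04021721 0.03864    0.01027914] px 279.8996181123841 207.430441898527
```

View pics/wrist1.png

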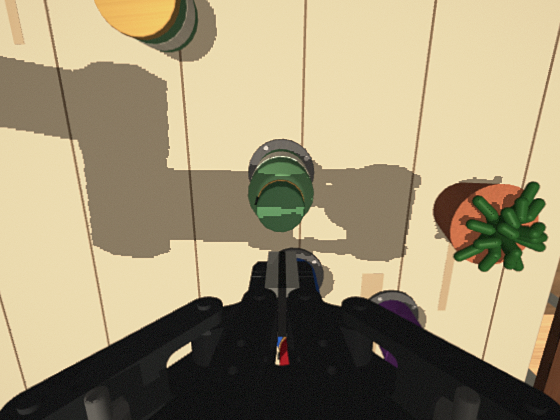

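The wrist view shows the green cap at about (280,207), with nothing else near it. It gives the centre as (0.5935, 0.042, 0.176) and a width of 40 mm, which matches the mean of the two fixed cameras. Pressing now with a force stop.

Run:
```python
from h import *
from workcell import r
x,y=.5936,.042
def st(t):
    s=r.read_state(); print(t,round(s["time_s"],2),np.round(s["eef_pos"],4),np.round(s["contact_force"],2))
r.move_straight([x,y,.212],speed=0.12); st("above")
hit=r.move_straight([x,y,.183],speed=0.015,max_force=14); st(f"pressed hit={hit}")
r.hold(0.4); st("held")
p,d=optics.get_image("scene"); cv2.imwrite("pics/press.png",cv2.resize(p[120:280,190:400],None,fx=3,fy=3)[:,:,::-1])
```

```text
above 4.9 [0.5941 0.0419 0.2128] [ 0.43 -0.5   1.02]
pressed hit=True 6.33 [0.5936 0.042  0.1891] [-1.57  0.7   5.49]
held 6.72 [0.5936 0.042  0.1891] [-2.23 -0.33  6.33]
```

View pics/press.png

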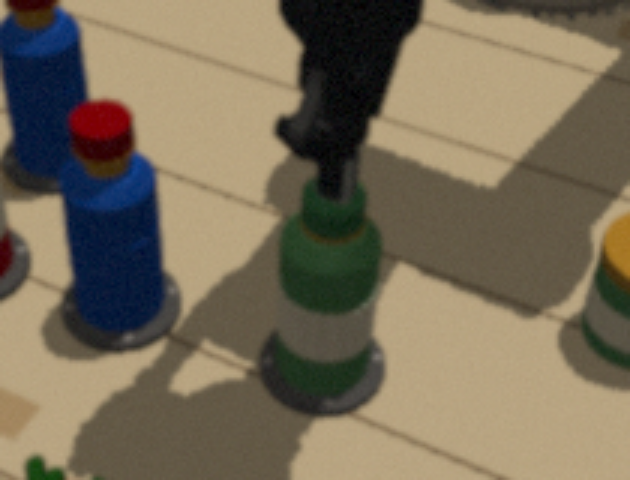

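The cap has sunk almost onto its shoulder, with the gold neck nearly hidden. The force stop came at TCP 0.1891, which is where the 12 mm stop should be. I'll push slightly further to be sure it is at the stop, then release and back off.

Run:
```python
from h import *
from workcell import r
x,y=.5936,.042
def st(t):
    s=r.read_state(); print(t,round(s["time_s"],2),np.round(s["eef_pos"],4),np.round(s["contact_force"],2))
hit=r.move_straight([x,y,.186],speed=0.01,max_force=15); st(f"more {hit}")
r.hold(0.4); st("held")
r.move_straight([x,y,.212],speed=0.06); r.move_straight([x,y,.30],speed=0.12); r.hold(.3); st("up")
p,d=optics.get_image("scene"); cv2.imwrite("pics/after.png",cv2.resize(p[100:280,120:450],None,fx=2.4,fy=2.4)[:,:,::-1])
hsv=cv2.cvtColor(p,cv2.COLOR_RGB2HSV); k=np.zeros(d.shape,bool);k[165:225,265:345]=1
v,u=np.nonzero((cv2.inRange(hsv,(45,60,20),(95,255,255))>0)&k&(d>0))
o,D=ray("scene",np.stack([u,v],1)); P=o+D*d[v,u][:,None]; print("cap z",np.percentile(P[:,2],[90,99]))
```

```text
more True 7.03 [0.5936 0.042  0.1891] [-0.66  0.06  4.98]
held 7.42 [0.5936 0.042  0.1891] [-0.62 -0.24  5.84]
up 9.15 [0.5935 0.042  0.2995] [ 0.49 -0.24  1.09]
cap z [0.17542005 0.17661914]
```

View pics/after.png

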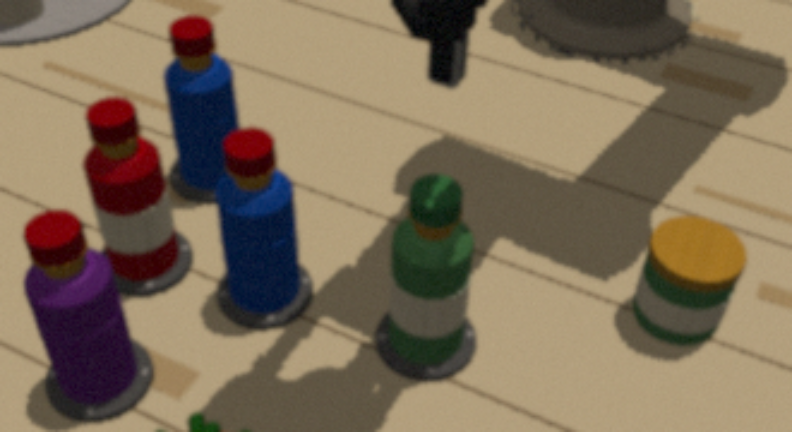

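The green cap, now at about (435,200) in this crop, is back up at z = 0.1766. The gold neck is visible again, and the candle, the red tester and the rest have not moved. Both pushes stopped hard at the same depth, 12 mm down, so the cap reached its stop. Handing in.

```bash
python3 -c "
from workcell import r
print(r.finish_job())"
```

```text
the job is handed in; nothing more can be done
None
```

The green tester's cap was pressed 12 mm down to its stop and sprang back up, the red tester and candle jar were left untouched, and the job was handed in at about 9 s of the 24 s allowed.

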